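# Load the tin warmer

## Task

Roll every tin lying on the warmer's loading deck forward along the deck, without lifting it, until it rests against the warmer's stop rail between the end cheeks, lying square along the rail. Once all the tins are in, lock the warmer by turning the cam disc clockwise half a turn to its stop, so that the bolt is drawn fully in; only then slide the heat slider to the orange mark. Leave the oil bottle, the steamer and the bowl alone.

Things in the scene. Friction and masses are not known exactly. Their poses are not given: they have to be found in the camera images.
- warmer: Fixed tin warmer. Aluminium stop rail 574 mm long, 45 mm high, 22 mm thick; end cheeks as high, 100 mm long, 550 mm apart inside. A curb 18 mm high goes on round the loading deck, its near side 240 mm (inner face) before the rail. Floor flush with the counter. Origin: counter level, middle of the rail's near face. x: level, away from robot, through the rail; y: along it to the left.
- cam (a joint): Turn of the cam lock's brass disc (54 mm, with hook and red grip bar) on a grey block at the right-hand (-y) end of the warmer, rad: 0 to 0.4 at the start (open), 3.14 at its stop, half a turn clockwise from above (locked). Bar heading = warmer's yaw minus this value (at 0 along the warmer's x). Friction 0.06 N m; stays where it is left.
- cam_grip (a point): Middle of the red grip bar on the cam disc's axis, 43 mm above the counter. The bar is 50 mm long, 12 mm thick, 26 mm tall (from 30 to 56 mm above the counter; below it is the disc). Its x axis runs along the bar.
- bolt (a joint): How far the cam has drawn the steel bolt in, m: about 0 open, 0.012 fully in. Driven by the cam only. The bolt lies between the disc and two lugs on the far side of the block, up to 40 mm above the counter.
- heat (a joint): Position of the heat slider along its track, m: 0 at the end nearest the robot (coldest), 0.10 at the far end (hottest). Slides with 1.5 N of friction and stays where it is left.
- heat_grip (a point): Middle of the black slider grip, 40 mm above the counter: 16 mm along the track, 28 mm across, from 22 to 55 mm above the counter, white line across its top. It stands on a fixed grey panel (170 mm along the track, 76 mm wide, 22 mm high) left of the warmer. x axis: along the track towards hotter.
- marker: Flat orange set-mark (6 mm along the track, 3 mm high), fixed on the control panel beside the track; origin at its middle line, 22 mm above the counter. The slider is set when the grip's middle (white line) is level with it along the track. x axis: along the track. Its place varies.
- oil: Bystander: dark oil bottle, 60 mm across, 190 mm tall, standing behind the warmer. Origin at its foot.
- steamer: Bystander: bamboo steamer, 134 mm across, 78 mm tall, behind the warmer. Origin at its foot.
- bowl: Bystander: white bowl, 90 mm across, 40 mm tall, on the right near the robot. Origin at its foot.
- tin1_c (a point): Centre of the sealed tin with the blue label: a cylinder 60 mm in diameter and 62 mm long, lying on its side on the counter (centre 30 mm high), about 0.25 kg. Its y axis runs along the tin; x and z turn with it as it rolls. It rolls easily, and comes to rest soon after it is let go. None when this tin is absent.
- tin2_c (a point): Centre of the sealed tin with the red label: a cylinder 60 mm in diameter and 62 mm long, lying on its side on the counter (centre 30 mm high), about 0.25 kg. Its y axis runs along the tin; x and z turn with it as it rolls. It rolls easily, and comes to rest soon after it is let go. None when this tin is absent.
- tin3_c (a point): Centre of the sealed tin with the green label: a cylinder 60 mm in diameter and 62 mm long, lying on its side on the counter (centre 30 mm high), about 0.25 kg. Its y axis runs along the tin; x and z turn with it as it rolls. It rolls easily, and comes to rest soon after it is let go. None when this tin is absent.
- tin4_c (a point): Centre of the sealed tin with the yellow label: a cylinder 60 mm in diameter and 62 mm long, lying on its side on the counter (centre 30 mm high), about 0.25 kg. Its y axis runs along the tin; x and z turn with it as it rolls. It rolls easily, and comes to rest soon after it is let go. None when this tin is absent.
Not all that is in view belongs to the job. Leave any turquoise look-alike of the part that bears tin4_c alone. Leave any green look-alike of the part that bears heat alone.

How it is judged (in metres and radians):
On the way, in this order (a step that is already met when the one before it is completed fails the run):
1. all tins lie against the stop rail (x of tin1_c in the frame of warmer between -0.038 and -0.022 m and y of tin1_c in the frame of warmer between -0.26 and 0.26 m and height (world z) of each of tin1_c, tin2_c, tin3_c, tin4_c below 0.036 m and angle between the y axis of each of tin1_c, tin2_c, tin3_c, tin4_c and the y axis of warmer, either way round below 0.12 rad and x of tin2_c in the frame of warmer between -0.038 and -0.022 m and y of tin2_c in the frame of warmer between -0.26 and 0.26 m and x of tin3_c in the frame of warmer between -0.038 and -0.022 m and y of tin3_c in the frame of warmer between -0.26 and 0.26 m and x of tin4_c in the frame of warmer between -0.038 and -0.022 m and y of tin4_c in the frame of warmer between -0.26 and 0.26 m), for 0.2 s.
2. the cam lock is turned home and its bolt drawn in (value of joint cam above 2.95 rad and value of joint bolt above 0.0108 m), for 0.2 s.
3. the heat slider stands at the orange mark (x of heat_grip in the frame of marker between -0.005 and 0.005 m), for 0.2 s.
At the end, for the whole second after the job is handed in: Every present tin lies at rest between the cheeks, its centre 22 to 38 mm from the rail face (30 mm is touching), its axis within 0.12 rad of the rail; the cam is beyond 2.95 rad with the bolt at least 10.8 mm in; the slider grip is within 5 mm of the orange mark along the track (all of step 1 and all of step 2 and all of step 3 and linear speed of each of tin1, tin2, tin3, tin4 below 0.02 m/s and velocity of joint heat below 0.01 m/s).
It fails at once if a tin is lifted off the counter (centre more than 65 mm high) (height (world z) of any of tin1_c, tin2_c, tin3_c, tin4_c above 0.065 m).
It fails at once if the bottle, steamer or bowl is pushed more than 30 mm or tipped (distance of any of oil, steamer, bowl from where it was at the start of the episode above 0.03 m or angle between any of oil, steamer, bowl's own z axis and vertical above 0.4 rad).
Of tin1, tin2, tin3, tin4 only 2 to 4 are there at a start; the rules pass over those that are not, and their reading is None.
At some moment in a run one of tin1, tin2, tin3, tin4 may be knocked a few centimetres aside while the robot is not near it.
Once in a run the grip may slacken for a moment while it holds something.
It also fails if it takes over 210 s, if anything falls off the work surface, if the arm or the gripper's body presses on something with over 40 N, if the wrist force passes 120 N, or if a joint passes its speed limit or range.

## Robot

A 6-joint arm with a two-finger parallel gripper is mounted at the origin on the work surface. World frame = base frame: x ahead of the robot, y to its left, z up, the work surface at z = 0. Lengths are in mm, angles in rad, forces in N, time in s.
With the tool pointing down it reaches from about 350 to 975 mm from the base axis. Payload 17.4 kg.
Tool frame: the origin (TCP) lies between the finger pads; the fingertips stand 25 mm ahead of it and the grasp point (between the pads) lies 6 mm ahead of it; z points along the fingers, y is the line along which they close (so a half turn about z gives the same grasp; the last joint's range is limited). The gripper opens to 85 mm and grips with 20 to 120 N. Pads are 22 mm wide; open, the fingers measure 114 mm over their backs; the gripper's body (76 mm by 85 mm) begins 54 mm behind the grasp point. The pads swing forward as they close: fully open they stand 13 mm farther back than shut.
Start: joints at [-1.144, 0.116, 1.442, -0, 1.584, -0.038], TCP at [302.557, -603.4, 256.303] pointing down, gripper open.
Joint ranges: [-2.83, 2.83], [-0.83, 2.19], [0.07, 2.5], [-1.14, 4.28], [0.01, 3], [-2.97, 2.97]. Speed limits (rad/s): [1.89, 1.89, 2.22, 3.14, 3.14, 3.14].

## Interface

Orientations are given as a unit quaternion [x, y, z, w].
In Python, from rig import r gives the robot as it stands.
- The arm moves only by the tool carry_out, never from a script. Its arguments are lists of equal length, an entry for each row: "dp": the shift along the tool's x, y, z in units of 40 mm (1.0 is 40 mm), a list of three; "roll": the turn about the tool's z in units of 5 degrees (1.0 is 5 degrees). A call has exactly 8 rows; each row is the pose to reach, as a shift and turn from the pose commanded when the call began, along the tool's axes at that moment; what a row does not reach only later rows make up. A row lasts 1/12 s, in which the tool goes at most 41.7 mm and 7.16 degrees, less where a joint would pass 70% of its speed; a pose out of reach is approached as far as the arm can. A call with a gripper value outside its range is refused whole. "jaw" is the closure, from -1 (fully open) to 1 (shut), set as the call begins (left out, the last holds). The fingers move at their own pace and stop on an object; "grip_force" is the grip in N (left out, the last holds). Time passes only in rows, so rows that repeat a pose let the fingers close, or fill a call up. It gives the time, the measured TCP pose, the force, the opening and the grip force at its end, in the units of the state.
- r.read_state(): the state, without advancing time (a new reading comes with each control period).
- r.capture(name): name is "scene" or "top" or "wrist"; returns the picture (400x640x3 uint8, red, green, blue); there is no depth.
- r.camera_model(name): a dict with "fx", "fy", "cx", "cy" (pixels), "dist_coeffs" ([k1, k2, p1, p2, k3] as OpenCV has them; the pictures are not rectified), "world_to_cam" (4x4, takes a point from world to camera coordinates). Camera axes: x right, y up, looking along -z (the intrinsics and any distortion apply to the point x, -y, -z); pixel columns grow to the right and rows downward; lengths in mm; the calibration is good to about 2 mm. A picture is of the moment at which its call begins: read the wrist's pose just before it. camera_model takes no time and is no camera call; for the wrist camera it gives the pose at the moment of the call.
- r.job_done(): hands the job in; it is judged then, once.
The state is a dict: "time_s": time; "qpos": joint angles; "joint_velocities": joint speeds; "joint_torque": joint torques, N m; "position": TCP position; "ee_rot": TCP orientation; "wrist_force": force on the tool from outside, world axes, zero at the start; "moment": the same for the moment, N m; "grip_width": finger opening in mm; "gripper_force": force on a finger pad.
Only numpy, scipy, OpenCV 4.12 (cv2) and the standard library are available. Lean on these libraries where they do the work, as an engineer would, in place of code of your own. Each camera call takes 0.05 s, during which the arm holds its last target. There are 200 camera calls.

## Working session

There is one attempt and no reset: what is moved stays moved. The work goes in short steps, Python scripts to look and compute and a tool call to move; the robot and the scene stay as the last step left them, time stands still between calls to the robot, and variables do not carry over. Pictures are saved under pics/ and viewed, at most 16 in all, crops included, and the job is handed in when it is done.

Besides the shell and the picture viewer there is one more tool, called after "Emit:" by a JSON object that holds its "fn" and its "kwargs". carry_out: Moves the arm, as the interface text tells. Its arguments: {"type":"object","properties":{"dp":{"type":"array"},"roll":{"type":"array"},"jaw":{"type":"number"},"grip_force":{"type":"number"}},"required":["dp","roll"]}

```bash
mkdir -p pics; ls
cat > h.py <<'E'
import numpy as np, cv2
from rig import r
def save(n,f,crop=None,s=1):
    im=r.capture(n); cv2.imwrite(f,im[:,:,::-1]); return im
def ray(n,uv,m=None):
    m=m or r.camera_model(n)
    K=np.array([[m['fx'],0,m['cx']],[0,m['fy'],m['cy']],[0,0,1.]])
    p=cv2.undistortPoints(np.array(uv,float).reshape(-1,1,2),K,np.array(m['dist_coeffs'],float)).reshape(-1,2)
    d=np.c_[p[:,0],-p[:,1],-np.ones(len(p))]
    T=np.array(m['world_to_cam']);R=T[:3,:3];c=-R.T@T[:3,3]
    return c,d@R
def onz(n,uv,z,m=None):
    c,d=ray(n,uv,m); z=np.broadcast_to(z,(len(d),))
    return c+d*((z-c[2])/d[:,2])[:,None]
def proj(n,P,m=None):
    m=m or r.camera_model(n)
    T=np.array(m['world_to_cam']);P=np.atleast_2d(P)@T[:3,:3].T+T[:3,3]
    K=np.array([[m['fx'],0,m['cx']],[0,m['fy'],m['cy']],[0,0,1.]])
    return cv2.projectPoints(P*[1,-1,-1],np.zeros(3),np.zeros(3),K,np.array(m['dist_coeffs'],float))[0].reshape(-1,2)
E
python3 - <<'E'
from h import *
a=save('scene','pics/s0.png');b=save('top','pics/t0.png')
for n in('scene','top'):
    m=r.camera_model(n);c,_=ray(n,[[0,0]]);print(n,c.round(),m['fx'],m['dist_coeffs'])
    print(onz(n,[[320,200]],0).round())
print(r.read_state())
E
```

```text
pics
scene [941. 540. 828.] 422.78020997187514 [-0.0602138  0.         0.         0.         0.       ]
[[471. -44.   0.]]
top [ 424.   10. 1316.] 479.2776343283228 [-0.13558991  0.          0.          0.          0.        ]
[[529. -12.   0.]]
{'time_s': 0.1, 'qpos': array([-1.14377770e+00,  1.16430383e-01,  1.44219851e+00,  9.76829689e-06,
        1.58400124e+00, -3.77738154e-02]), 'joint_velocities': array([ 4.83114269e-04, -2.08991648e-03, -2.37307353e-03, -7.02186951e-04,
        8.26919889e-04,  2.06295087e-05]), 'joint_torque': array([ 2.60228691e-03, -7.33666348e+01, -6.33786178e+01,  5.27528255e-05,
        5.25191805e-03,  1.23650261e-05]), 'position': array([ 302.50982373, -603.254408  ,  255.64110804]), 'ee_rot': array([ 9.73117171e-01,  2.30310016e-01, -9.55298419e-05, -5.09886579e-04]), 'wrist_force': array([-0.05325814, -0.58220118, -0.05895664]), 'moment': array([ 0.02489494,  0.05545092, -0.0021948 ]), 'gripper_force': 0.0, 'grip_width': 85.26347995019881}
```

View pics/s0.png

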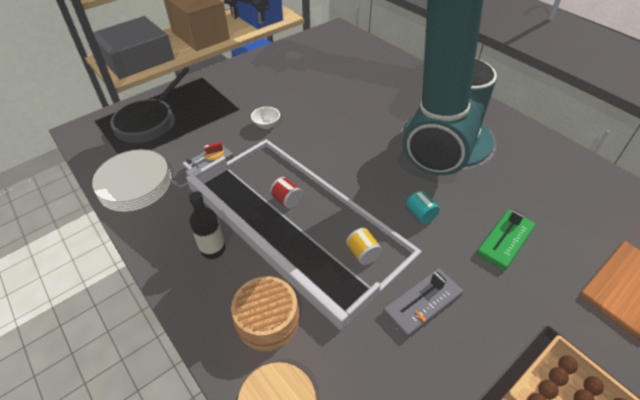

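View pics/t0.png

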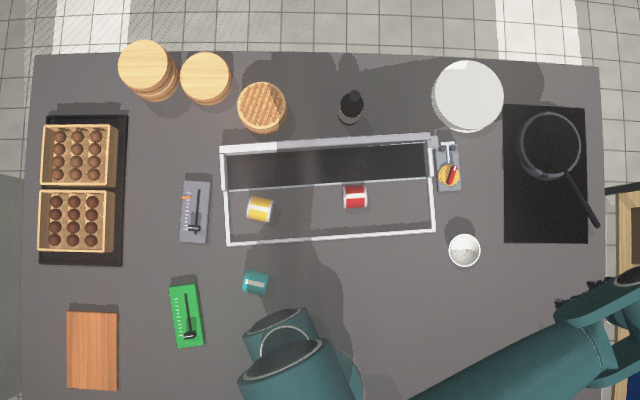

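The scene shows a red and a yellow tin on the deck (top view (355,197) and (259,209)). The turquoise tin (255,282) and the green panel are decoys. The cam is at (449,175), the slider panel at (195,210) and its orange mark near (185,198). Next I'll zoom in.

Run:
```python
import cv2
a=cv2.imread('pics/t0.png')
c=cv2.resize(a[125:250,170:300],None,fx=4.6,fy=4.6,interpolation=cv2.INTER_CUBIC)
d=cv2.resize(a[125:250,400:480],None,fx=4.6,fy=4.6,interpolation=cv2.INTER_CUBIC)[:,:200*2-32]
e=cv2.hconcat([c[:,:430],d]); print(c.shape,d.shape)
cv2.imwrite('pics/z0.png',e)
from h import *
hsv=cv2.cvtColor(a,cv2.COLOR_BGR2HSV)
for nm,lo,hi,box in [('red',(172,120,60),(180,255,255),(320,170,400,230)),('red0',(0,120,60),(6,255,255),(320,170,400,230)),('yel',(20,120,80),(35,255,255),(235,185,285,235)),('barR',(170,150,80),(180,255,255),(430,150,470,200)),('barR0',(0,150,80),(8,255,255),(430,150,470,200)),('brass',(12,120,80),(30,255,255),(430,150,470,200)),('orange',(5,140,120),(20,255,255),(176,170,200,250))]:
    x0,y0,x1,y1=box
    m=cv2.inRange(hsv,lo,hi)[y0:y1,x0:x1]
    ys,xs=np.nonzero(m)
    if len(xs): print(nm,len(xs),xs.mean()+x0,ys.mean()+y0,cv2.minAreaRect(np.c_[xs+x0,ys+y0].astype(np.float32)))
```

```text
(575, 598, 3) (575, 368, 3)
red 4 357.5 188.25 ((357.469482421875, 188.22561645507812), (0.5521576404571533, 9.055386543273926), 83.6598129272461)
red0 260 354.68461538461537 196.91538461538462 ((354.5, 196.5), (21.0, 17.0), 90.0)
yel 269 258.8550185873606 208.9368029739777 ((258.5882263183594, 208.35293579101562), (18.00522804260254, 21.476118087768555), 12.528807640075684)
barR0 55 451.6363636363636 176.4181818181818 ((451.9000549316406, 175.3000030517578), (3.7947328090667725, 16.443843841552734), 18.434947967529297)
brass 210 447.1047619047619 174.47619047619048 ((448.5, 174.5), (19.0, 19.0), 90.0)
orange 8 184.0 196.75 ((184.5, 196.5), (5.0, 1.0), 0.0)
```

View pics/z0.png

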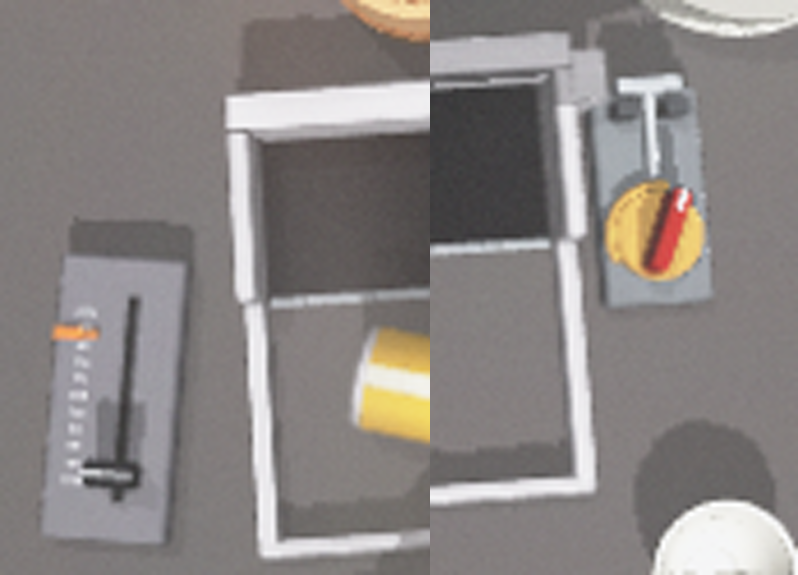

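```bash
cat > m.py <<'E'
from h import *
L=lambda x,y:(170+x/4.6,125+y/4.6)
R=lambda x,y:(400+(x-430)/4.6,125+y/4.6)
P=lambda uv,z:onz('top',[uv],z)[0]
rl,rr=P(L(229,131),45),P(R(571,67),45); fl,fr=P(L(226,97),45),P(R(568,33),45)
d=rl-rr; yaw=np.arctan2(-d[0],d[1]);print('rail',rl.round(),rr.round(),np.linalg.norm(d),'yaw',yaw, 'thick',np.linalg.norm(fl-rl),np.linalg.norm(fr-rr))
O=(rl+rr)/2;O[2]=0
ex=np.array([np.cos(yaw),np.sin(yaw),0]);ey=np.array([-ex[1],ex[0],0])
tw=lambda p:np.array([(p-O)@ex,(p-O)@ey,p[2]])
E
python3 - <<'E'
from m import *
print('O',O)
for n,p in [('curb nl',P(L(262,555),18)),('curb nr',P(R(595,490),18)),('red',P((354.7,196.9),45)),('yel',P((258.9,208.9),45)),
 ('grip',P(L(111,472),55)),('mark',P(L(76,332),22)),('tr0',P(L(134,298),22)),('tr1',P(L(118,500),22)),('panTL',P(L(66,256),22)),('panTR',P(L(186,258),22)),('panBL',P(L(43,537),22)),('panBR',P(L(165,543),22)),
 ('disc',P(R(655,231),30)),('barA',P(R(684,195),56)),('barB',P(R(656,265),56)),
 ('blkTL',P(R(594,115),20)),('blkBL',P(R(605,305),20)),('blkBR',P(R(712,298),20))]:
  print(n,p.round(1),tw(p).round(1))
# tin minarea axis
for uv in [(354.7,196.9),(258.9,208.9)]:
  pass
a=cv2.imread('pics/t0.png');hsv=cv2.cvtColor(a,cv2.COLOR_BGR2HSV)
# scene view tins
s=cv2.imread('pics/s0.png');hs=cv2.cvtColor(s,cv2.COLOR_BGR2HSV)
for nm,lo,hi,b in [('red',(0,120,60),(6,255,255),(265,165,310,220)),('yel',(18,110,80),(35,255,255),(340,220,385,270))]:
  m=cv2.inRange(hs,lo,hi)[b[1]:b[3],b[0]:b[2]];ys,xs=np.nonzero(m);uv=(xs.mean()+b[0],ys.mean()+b[1])
  p=onz('scene',[uv],40)[0];print(nm,uv,p.round(1),tw(p).round(1))
# triangulate grip/mark/bar in scene by projecting
print(proj('scene',[P(L(111,472),55),P(L(76,332),22),P(R(670,230),56)]).round(1))
E
```

```text
rail [646. 260.  45.] [ 696. -309.   45.] 571.0487833565974 yaw 0.08686475087464593 thick 20.22978884389336 20.459956743733013
O [670.92070446 -24.81934217   0.        ]
curb nl [399.4 238.2  18. ] [-247.7  285.6   18. ]
curb nr [ 446.8 -330.8   18. ] [-249.8 -285.4   18. ]
red [ 535.3 -103.7   45. ] [-141.9  -66.8   45. ]
yel [498.9 150.6  45. ] [-156.1  189.6   45. ]
grip [446.  320.3  55. ] [-194.2  363.4   55. ]
mark [529.  351.9  22. ] [-108.7  387.6   22. ]
tr0 [549.7 317.7  22. ] [-91.1 351.8  22. ]
tr1 [430.1 323.8  22. ] [-209.6  368.2   22. ]
panTL [574.1 359.5  22. ] [-63.1 391.3  22. ]
panTR [573.9 287.4  22. ] [-69.6 319.4  22. ]
panBL [407.4 368.2  22. ] [-228.4  414.4   22. ]
panBR [405.4 295.2  22. ] [-236.8  341.8   22. ]
disc [ 601.3 -363.8   30. ] [ -98.7 -331.7   30. ]
barA [ 619.4 -373.8   56. ] [ -81.6 -343.1   56. ]
barB [ 577.8 -356.8   56. ] [-121.6 -322.6   56. ]
blkTL [ 672.1 -329.5   20. ] [ -25.2 -303.7   20. ]
blkBL [ 557.4 -336.    20. ] [-140.1 -300.1   20. ]
blkBR [ 563.  -401.8   20. ] [-140.2 -366.2   20. ]
red (np.float64(280.9878048780488), np.float64(190.2357723577236)) [ 549.2 -105.6   40. ] [-128.3  -70.    40. ]
yel (np.float64(359.7007672634271), np.float64(242.72122762148337)) [507.2 145.7  40. ] [-148.3  184.1   40. ]
[[436.8 274.4]
 [419.2 315.1]
 [212.7 143.2]]
```

```bash
cat > go.py <<'E'
from m import *
from scipy.spatial.transform import Rotation as Ro
def W(x,y,z): return O*[1,1,0]+ex*x+ey*y+[0,0,z]
def to(p,head=None):
    s=r.read_state();q=Ro.from_quat(s['ee_rot']).as_matrix()
    dp=q.T@(np.array(p)-s['position'])/40
    h=np.arctan2(q[1,0],q[0,0]); ro=0
    if head is not None: ro=-np.degrees((head-h+np.pi/2)%np.pi-np.pi/2)/5
    print('t',round(s['time_s'],2),'pos',s['position'].round(1),'w',tw(s['position']).round(1),'head',h.round(3),'j6',s['qpos'][5].round(2),'F',s['wrist_force'].round(1),'g',round(s['grip_width'],1),'DP',dp.round(2),'ROLL',round(ro,2))
E
python3 -c "
from go import *
to(W(-195,-68,150),yaw); to(W(-195,-68,42),yaw)"
```

```text
rail [646. 260.  45.] [ 696. -309.   45.] 571.0487833565974 yaw 0.08686475087464593 thick 20.22978884389336 20.459956743733013
t 0.1 pos [ 302.5 -603.3  255.6] w [-417.2 -544.3  255.6] head 0.465 j6 -0.04 F [-0.1 -0.6 -0.1] g 85.3 DP [ 9.56 -9.01  2.65] ROLL 4.33
t 0.1 pos [ 302.5 -603.3  255.6] w [-417.2 -544.3  255.6] head 0.465 j6 -0.04 F [-0.1 -0.6 -0.1] g 85.3 DP [ 9.56 -9.01  5.35] ROLL 4.33
```

Emit:
{"fn": "carry_out", "kwargs": {"dp": [[0.6, -0.56, 0.17], [1.2, -1.13, 0.33], [1.8, -1.7, 0.5], [2.4, -2.25, 0.66], [3.0, -2.8, 0.83], [3.6, -3.4, 1.0], [4.2, -3.95, 1.16], [4.8, -4.5, 1.3]], "roll": [0.27, 0.54, 0.81, 1.08, 1.35, 1.62, 1.9, 2.16], "jaw": 0.3}}

```text
time_s: 0.77
position: [393.6, -354.8, 203.6]
ee_rot: [0.991, 0.137, -0.0, -0.0]
wrist_force: [0.1, 0.5, -0.9]
grip_width: 29.7
gripper_force: 0.0
```

```bash
python3 -c "
from go import *
to(W(-195,-68,120),yaw)"
```

```text
rail [646. 260.  45.] [ 696. -309.   45.] 571.0487833565974 yaw 0.08686475087464593 thick 20.22978884389336 20.459956743733013
t 0.77 pos [ 393.6 -354.8  203.6] w [-304.9 -304.7  203.6] head 0.275 j6 0.51 F [ 0.1  0.5 -0.9] g 29.7 DP [ 3.81 -5.3   2.09] ROLL 2.15
```

Emit:
{"fn": "carry_out", "kwargs": {"dp": [[0.48, -0.66, 0.26], [0.95, -1.33, 0.52], [1.43, -1.99, 0.78], [1.9, -2.65, 1.05], [2.38, -3.31, 1.3], [2.86, -3.98, 1.57], [3.33, -4.64, 1.83], [3.81, -5.3, 2.09]], "roll": [0.27, 0.54, 0.81, 1.08, 1.35, 1.62, 1.9, 2.15]}}

```text
time_s: 1.43
position: [482.3, -109.3, 120.1]
ee_rot: [0.999, 0.044, -0.0, 0.0]
wrist_force: [0.5, -0.4, 0.1]
grip_width: 29.7
gripper_force: 0.0
```

```bash
sed -i 's/print(.rail.*$/pass/' m.py; sed -i "s/yaw=np.arctan2(-d\[0\],d\[1\]);pass/yaw=np.arctan2(-d[0],d[1])/" m.py; python3 -c "
from go import *
to(W(-195,-68,42),yaw)
save('top','pics/t1.png');save('wrist','pics/w1.png')"
```

```text
t 1.43 pos [ 482.3 -109.3  120.1] w [-195.2  -67.8  120.1] head 0.087 j6 1.21 F [ 0.5 -0.4  0.1] g 29.7 DP [0.   0.01 1.95] ROLL 0.01
```

View pics/w1.png

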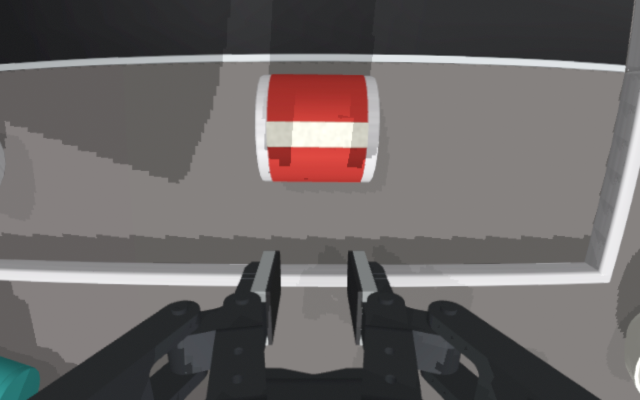

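The wrist view shows the red tin centred on the fingers (column 318) and square to the rail. I'll lower and push.

Emit:
{"fn": "carry_out", "kwargs": {"dp": [[0, 0, 0.4], [0, 0, 0.8], [0, 0, 1.2], [0, 0, 1.6], [0, 0, 1.95], [0, 0, 1.95], [0.1, 0, 1.95], [0.2, 0, 1.95]], "roll": [0, 0, 0, 0, 0, 0, 0, 0]}}

```text
time_s: 2.2
position: [490.9, -110.5, 43.7]
ee_rot: [0.999, 0.044, 0.0, 0.0]
wrist_force: [0.6, -0.2, 0.6]
grip_width: 30.2
gripper_force: 0.0
```

Emit:
{"fn": "carry_out", "kwargs": {"dp": [[0.2, 0, 0], [0.4, 0, 0], [0.6, 0, 0], [0.8, 0, 0], [1.0, 0, 0], [1.2, 0, 0], [1.4, 0, 0], [1.6, 0, 0]], "roll": [0, 0, 0, 0, 0, 0, 0, 0]}}

```text
time_s: 2.87
position: [554.8, -104.4, 42.6]
ee_rot: [0.999, 0.044, -0.0, -0.0]
wrist_force: [-0.1, 0.1, 0.6]
grip_width: 29.9
gripper_force: 0.0
```

Emit:
{"fn": "carry_out", "kwargs": {"dp": [[0.2, 0, 0], [0.4, 0, 0], [0.55, 0, 0], [0.7, 0, 0], [0.85, 0, 0], [0.95, 0, 0], [1.05, 0, 0], [1.1, 0, 0]], "roll": [0, 0, 0, 0, 0, 0, 0, 0]}}

```text
time_s: 3.53
position: [598.3, -100.6, 42.7]
ee_rot: [0.999, 0.044, 0.0, -0.0]
wrist_force: [0.5, -0.2, 0.1]
grip_width: 29.9
gripper_force: 0.0
```

```bash
python3 -c "
from go import *
to(W(-70,-68,42),yaw)
save('wrist','pics/w2.png')
print(proj('wrist',[W(0,-99,45),W(0,-37,45),W(-30,-68,60)]))"
```

```text
t 3.53 pos [ 598.3 -100.6   42.7] w [-79.  -69.2  42.7] head 0.089 j6 1.27 F [ 0.5 -0.2  0.1] g 29.9 DP [ 0.22 -0.03  0.02] ROLL 0.02
[[411.24493686  78.58252776]
 [213.69191712  78.06584121]
 [312.06489453 182.15400301]]
```

View pics/w2.png

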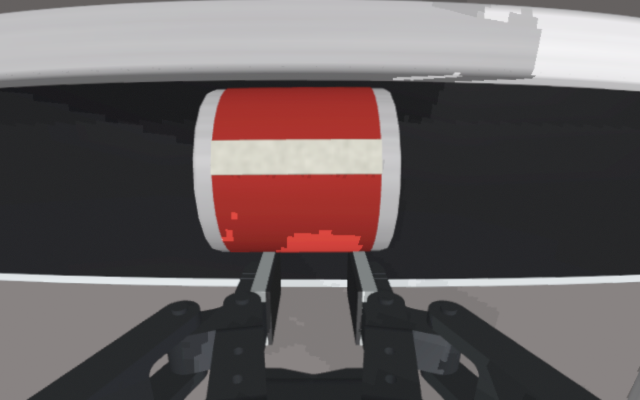

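The tin is square in front of the fingers. The rail's top edge is at row 80, against a predicted 78, so the warmer frame is right. I'll push the last 9–10 mm.

Emit:
{"fn": "carry_out", "kwargs": {"dp": [[0.03, 0, 0], [0.06, 0, 0], [0.09, 0, 0], [0.12, 0, 0], [0.15, 0, 0], [0.18, 0, 0], [0.21, 0, 0], [0.22, 0, 0]], "roll": [0, 0, 0, 0, 0, 0, 0, 0]}}

```text
time_s: 4.25
position: [606.7, -99.8, 42.7]
ee_rot: [0.999, 0.044, 0.0, 0.0]
wrist_force: [-0.2, -0.9, 0.5]
grip_width: 29.7
gripper_force: 0.0
```

Emit:
{"fn": "carry_out", "kwargs": {"dp": [[0.02, 0, 0], [0.04, 0, 0], [0.06, 0, 0], [0.08, 0, 0], [0.08, 0, 0], [0.08, 0, 0], [0.08, 0, 0], [0.08, 0, 0]], "roll": [0, 0, 0, 0, 0, 0, 0, 0]}}

```text
time_s: 4.92
position: [608.9, -99.6, 42.5]
ee_rot: [0.999, 0.044, -0.001, -0.0]
wrist_force: [-11.0, 0.2, 5.2]
grip_width: 30.0
gripper_force: 5.2
```

```bash
python3 -c "
from go import *
to(W(-70,-68,42),yaw)
im=save('wrist','pics/w3.png')
h=cv2.cvtColor(im,cv2.COLOR_RGB2HSV);m=cv2.inRange(h,(0,150,60),(8,255,255));ys,xs=np.nonzero(m);print(xs.min(),xs.max(),ys.min(),ys.max())
for c in (225,300,370): print(c,np.nonzero(m[:,c])[0][0])
"
```

```text
t 4.92 pos [608.9 -99.6  42.5] w [-68.3 -69.1  42.5] head 0.089 j6 1.28 F [-11.    0.2   5.2] g 30.0 DP [-0.04 -0.03  0.01] ROLL 0.02
214 379 108 268
225 111
300 108
370 109
```

11 N of contact, so the tin is home. I'll back off, rise and go to the yellow tin.

Emit:
{"fn": "carry_out", "kwargs": {"dp": [[-0.1, 0, 0], [-0.4, 0, 0], [-0.8, 0, -0.3], [-1.2, 0, -1.0], [-1.6, 0, -1.7], [-2.0, -0.6, -2.0], [-2.5, -1.3, -2.0], [-3.1, -2.0, -2.0]], "roll": [0, 0, 0, 0, 0, 0, 0, 0]}}

```text
time_s: 5.63
position: [478.9, -30.5, 123.7]
ee_rot: [0.999, 0.044, 0.001, 0.0]
wrist_force: [0.7, 0.7, 0.2]
grip_width: 29.8
gripper_force: 0.0
```

```bash
python3 -c "
from go import *
to(W(-210,187,120),yaw)
"
```

```text
t 5.63 pos [478.9 -30.5 123.7] w [-191.8   11.   123.7] head 0.087 j6 1.37 F [0.7 0.7 0.2] g 29.8 DP [-0.45 -4.4   0.09] ROLL 0.01
```

Emit:
{"fn": "carry_out", "kwargs": {"dp": [[-0.06, -0.55, 0], [-0.12, -1.1, 0], [-0.18, -1.65, 0], [-0.24, -2.2, 0], [-0.3, -2.75, 0], [-0.35, -3.3, 0], [-0.4, -3.85, 0.05], [-0.45, -4.4, 0.1]], "roll": [0, 0, 0, 0, 0, 0, 0, 0]}}

```text
time_s: 6.3
position: [445.4, 143.9, 118.9]
ee_rot: [0.999, 0.044, 0.0, -0.0]
wrist_force: [0.4, -1.0, 0.5]
grip_width: 30.0
gripper_force: 0.0
```

```bash
python3 -c "
from go import *
to(W(-210,187,42),yaw)
im=save('wrist','pics/w4.png')
"
```

```text
t 6.3 pos [445.4 143.9 118.9] w [-210.1  187.7  118.9] head 0.089 j6 1.74 F [ 0.4 -1.   0.5] g 30.0 DP [-0.    0.02  1.92] ROLL 0.02
```

View pics/w4.png

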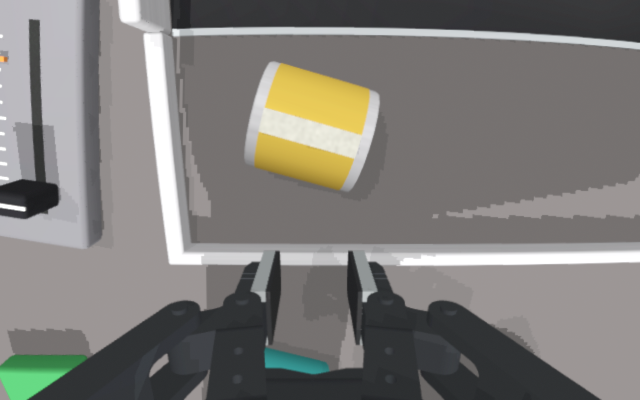

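The yellow tin is tilted about 16° and centred near (312,127). The square two-finger push should true it up.

Emit:
{"fn": "carry_out", "kwargs": {"dp": [[0, 0.02, 0.4], [0, 0.05, 0.8], [0, 0.1, 1.2], [0, 0.1, 1.6], [0, 0.1, 1.92], [0, 0.1, 1.92], [0.1, 0.1, 1.92], [0.2, 0.1, 1.92]], "roll": [0, 0, 0, 0, 0, 0, 0, 0]}}

```text
time_s: 7.02
position: [454.7, 139.7, 42.9]
ee_rot: [0.999, 0.044, 0.001, -0.0]
wrist_force: [-0.2, 0.2, 0.1]
grip_width: 29.6
gripper_force: 0.0
```

Emit:
{"fn": "carry_out", "kwargs": {"dp": [[0.15, 0, 0], [0.3, 0, 0], [0.45, 0, 0], [0.6, 0, 0], [0.75, 0, 0], [0.9, 0, 0], [1.05, 0, 0], [1.2, 0, 0]], "roll": [0, 0, 0, 0, 0, 0, 0, 0]}}

```text
time_s: 7.68
position: [502.4, 143.9, 41.9]
ee_rot: [0.999, 0.044, -0.0, -0.0]
wrist_force: [-3.3, 0.4, 2.4]
grip_width: 30.0
gripper_force: 1.9
```

Emit:
{"fn": "carry_out", "kwargs": {"dp": [[0.15, 0, 0], [0.3, 0, 0], [0.45, 0, 0], [0.6, 0, 0], [0.75, 0, 0], [0.9, 0, 0], [1.05, 0, 0], [1.2, 0, 0]], "roll": [0, 0, 0, 0, 0, 0, 0, 0]}}

```text
time_s: 8.35
position: [550.2, 148.2, 41.9]
ee_rot: [0.999, 0.044, -0.0, -0.0]
wrist_force: [-2.3, -0.0, 2.7]
grip_width: 30.3
gripper_force: 1.9
```

```bash
python3 -c "
from go import *
to(W(-70,187,42),yaw)
im=save('wrist','pics/w5.png')
"
```

```text
t 8.35 pos [550.2 148.2  41.9] w [-105.3  182.8   41.9] head 0.089 j6 1.7 F [-2.3 -0.   2.7] g 30.3 DP [ 0.88 -0.1  -0.  ] ROLL 0.02
```

View pics/w5.png

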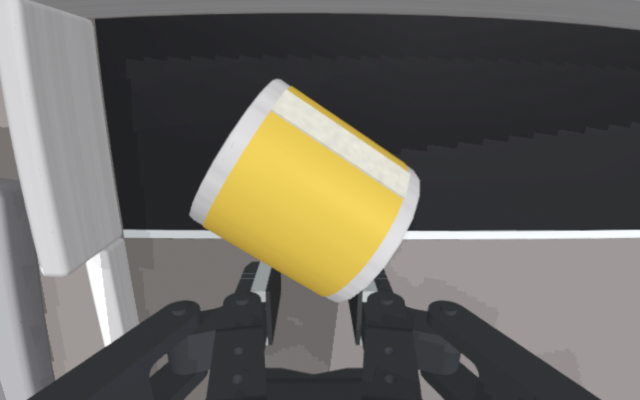

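The tin yawed the wrong way, to about 32°, with its near corner in the finger gap. I'll back off, straddle it, hold it by its ends at counter level and turn it square.

Emit:
{"fn": "carry_out", "kwargs": {"dp": [[-0.2, 0, 0], [-0.5, 0, 0], [-0.8, 0, -0.3], [-1.0, 0, -0.9], [-1.0, 0, -1.5], [-1.0, 0, -2.1], [-1.0, 0, -2.5], [-1.0, 0, -2.5]], "roll": [0, 0, 0, 0, 0, 0, 0, 0], "jaw": -1}}

```text
time_s: 9.07
position: [510.4, 144.8, 145.7]
ee_rot: [0.999, 0.044, 0.003, -0.0]
wrist_force: [0.9, -0.0, 1.2]
grip_width: 85.1
gripper_force: 0.0
```

```bash
cat > tin.py <<'E'
from go import *
def tin(lo,hi,name='wrist',f=None):
    m=r.camera_model(name); im=r.capture(name)
    if f: cv2.imwrite(f,im[:,:,::-1])
    k=cv2.inRange(cv2.cvtColor(im,cv2.COLOR_RGB2HSV),lo,hi)
    k=cv2.morphologyEx(k,cv2.MORPH_CLOSE,np.ones((25,25)))
    c=max(cv2.findContours(k,0,2)[0],key=cv2.contourArea)
    P=onz(name,c.reshape(-1,2),40,m)[:,:2]
    (cx,cy),(w,h),a=cv2.minAreaRect(P.astype(np.float32))
    cam,_=ray(name,[[0,0]],m)
    # silhouette mid-plane taken at 40; report also for 30
    print('centre',(cx,cy),tw(np.array([cx,cy,40])).round(1),'size',w,h,'ang',a)
    b=cv2.boxPoints(((cx,cy),(w,h),a)); e=[np.degrees(np.arctan2(*(b[i+1]-b[i])[::-1]))for i in(0,1)]
    print('edge dirs deg',np.round(e,1),'lens',[np.linalg.norm(b[i+1]-b[i]).round(1) for i in (0,1)],'yaw deg',np.degrees(yaw).round(1))
YEL=((20,120,80),(35,255,255)); RED=((0,150,60),(8,255,255))
E
python3 -c "
from tin import *
tin(*YEL,f='pics/w6.png');to(W(-90,182,120),yaw)"
```

```text
centre (587.3880004882812, 157.42222595214844) [-67.4 188.8  40. ] size 53.99258804321289 52.80506896972656 ang 61.65766906738281
edge dirs deg [-28.3  61.7] lens [np.float32(52.8), np.float32(54.0)] yaw deg 5.0
t 9.12 pos [509.9 144.7 143.5] w [-145.7  182.8  143.5] head 0.089 j6 1.71 F [-0.2 -0.3 -0.1] g 85.6 DP [1.39 0.02 0.59] ROLL 0.02
```

View pics/w6.png

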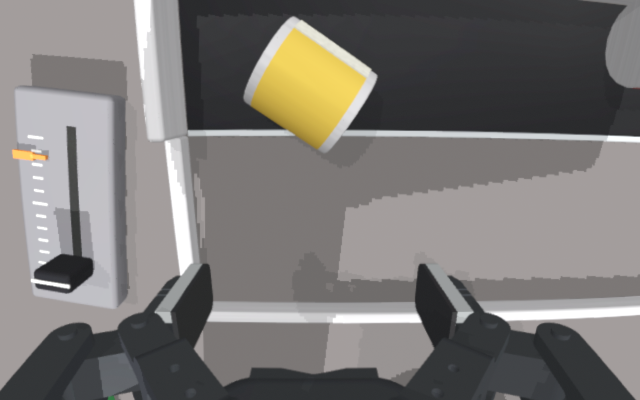

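```bash
python3 -c "
from tin import *
to([587,157,125],-0.494)"
```

```text
t 9.12 pos [509.9 144.7 143.5] w [-145.7  182.8  143.5] head 0.089 j6 1.71 F [-0.2 -0.3 -0.1] g 85.6 DP [ 1.95 -0.14  0.47] ROLL 6.68
```

Emit:
{"fn": "carry_out", "kwargs": {"dp": [[0.3, 0, 0.1], [0.6, 0, 0.2], [0.9, -0.05, 0.3], [1.2, -0.1, 0.4], [1.5, -0.1, 0.45], [1.8, -0.14, 0.47], [1.95, -0.14, 0.47], [1.95, -0.14, 0.47]], "roll": [1, 2, 3, 4, 5, 6, 6.7, 6.7]}}

```text
time_s: 9.78
position: [586.9, 156.9, 121.3]
ee_rot: [0.969, -0.247, -0.001, 0.0]
wrist_force: [0.5, -0.6, -0.1]
grip_width: 85.9
gripper_force: 0.0
```

```bash
python3 -c "
from tin import *
tin(*YEL,f='pics/w7.png');to([587,157,32],-0.494)"
```

```text
centre (591.3713989257812, 154.19810485839844) [-63.7 185.2  40. ] size 54.82646942138672 61.76838684082031 ang 61.440162658691406
edge dirs deg [-28.6  61.4] lens [np.float32(61.8), np.float32(54.8)] yaw deg 5.0
t 9.83 pos [586.4 156.9 121.6] w [-68.4 188.4 121.6] head -0.495 j6 2.29 F [ 0.3 -0.1  0.2] g 85.0 DP [ 0.01 -0.01  2.24] ROLL -0.01
```

View pics/w7.png

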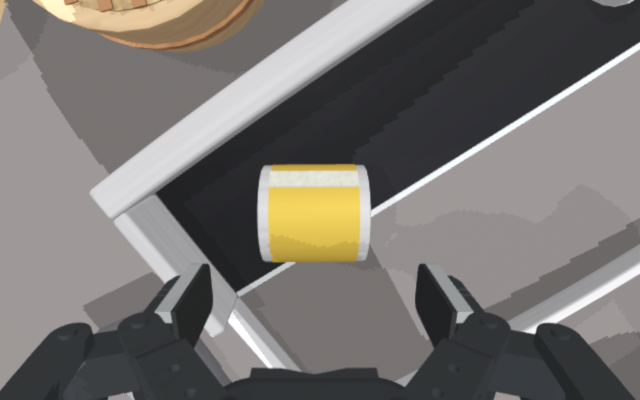

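The tin's axis is now lined up and centred between the open fingers (column 315). I'll descend and take it lightly.

Emit:
{"fn": "carry_out", "kwargs": {"dp": [[0.05, 0, 0.4], [0.1, 0, 0.8], [0.1, 0, 1.2], [0.1, 0, 1.6], [0.1, 0, 2.0], [0.1, 0, 2.2], [0.1, 0, 2.2], [0.1, 0, 2.2]], "roll": [0, 0, 0, 0, 0, 0, 0, 0]}}

```text
time_s: 10.5
position: [590.1, 155.1, 35.2]
ee_rot: [0.97, -0.245, -0.0, 0.0]
wrist_force: [-0.1, -0.4, 0.7]
grip_width: 85.5
gripper_force: 0.0
```

Emit:
{"fn": "carry_out", "kwargs": {"dp": [[0, 0, 0], [0, 0, 0], [0, 0, 0], [0, 0, 0], [0, 0, 0], [0, 0, 0], [0, 0, 0], [0, 0, 0]], "roll": [0, 0, 0, 0, 0, 0, 0, 0], "jaw": 0.6, "grip_force": 20}}

```text
time_s: 11.17
position: [591.0, 155.3, 36.3]
ee_rot: [0.969, -0.245, 0.001, -0.0]
wrist_force: [-1.1, -0.3, 7.1]
grip_width: 61.9
gripper_force: 22.9
```

Emit:
{"fn": "carry_out", "kwargs": {"dp": [[0, 0, 0], [0, 0, 0], [0, 0, 0], [0, 0, 0], [0, 0, 0], [0, 0, 0], [0, 0, 0], [0, 0, 0]], "roll": [-0.8, -1.6, -2.4, -3.2, -4.0, -5.0, -6, -6.7]}}

```text
time_s: 11.83
position: [591.2, 155.3, 36.3]
ee_rot: [0.999, 0.047, 0.001, -0.0]
wrist_force: [-0.0, 0.7, 5.2]
grip_width: 61.8
gripper_force: 22.9
```

```bash
python3 -c "
from tin import *
tin(*YEL,f='pics/w8.png');to(W(-30,186,32),yaw)"
```

```text
centre (582.972900390625, 155.04876708984375) [-72.  186.8  40. ] size 48.047462463378906 60.190650939941406 ang 4.961362838745117
edge dirs deg [-85.   5.] lens [np.float32(60.2), np.float32(48.0)] yaw deg 5.0
t 11.88 pos [591.1 155.3  36.3] w [-63.9 186.3  36.3] head 0.097 j6 1.69 F [ 0.9 -0.5  4.8] g 62.1 DP [0.85 0.02 0.11] ROLL 0.12
```

View pics/w8.png

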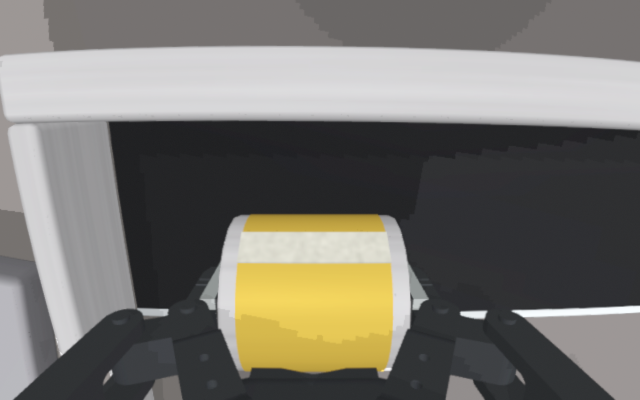

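The tin is held and square, at 5.0° like the warmer. I'll roll it to the rail.

Emit:
{"fn": "carry_out", "kwargs": {"dp": [[0.1, 0, 0], [0.2, 0, 0], [0.3, 0, 0], [0.4, 0, 0], [0.5, 0, 0], [0.6, 0, 0], [0.67, 0, 0], [0.7, 0, 0]], "roll": [0.1, 0.1, 0.1, 0.1, 0.1, 0.1, 0.1, 0.1]}}

```text
time_s: 12.55
position: [618.7, 157.7, 35.9]
ee_rot: [0.999, 0.04, 0.0, -0.0]
wrist_force: [-3.2, -0.1, 6.2]
grip_width: 62.1
gripper_force: 13.3
```

Emit:
{"fn": "carry_out", "kwargs": {"dp": [[0.03, 0, 0], [0.06, 0, 0], [0.09, 0, 0], [0.12, 0, 0], [0.15, 0, 0], [0.15, 0, 0], [0.15, 0, 0], [0.15, 0, 0]], "roll": [0, 0, 0, 0, 0, 0, 0, 0]}}

```text
time_s: 13.22
position: [624.5, 158.1, 35.8]
ee_rot: [0.999, 0.04, 0.0, -0.0]
wrist_force: [-2.4, -0.6, 5.5]
grip_width: 61.9
gripper_force: 20.6
```

```bash
python3 -c "
from tin import *
tin(*YEL);to(W(-30,186,32),yaw)"
```

```text
centre (616.0961303710938, 158.12107849121094) [-38.7 187.   40. ] size 50.185543060302734 60.148521423339844 ang 4.686889171600342
edge dirs deg [-85.3   4.7] lens [np.float32(60.1), np.float32(50.2)] yaw deg 5.0
t 13.27 pos [624.5 158.2  35.8] w [-30.4 186.3  35.8] head 0.08 j6 1.7 F [-3.2 -0.3  4.8] g 61.7 DP [0.01 0.01 0.1 ] ROLL -0.08
```

Emit:
{"fn": "carry_out", "kwargs": {"dp": [[0.02, 0, 0], [0.04, 0, 0], [0.06, 0, 0], [0.08, 0, 0], [0.1, 0, 0], [0.12, 0, 0], [0.12, 0, 0], [0.12, 0, 0]], "roll": [0, 0, 0, 0, 0, 0, 0, 0]}}

```text
time_s: 13.93
position: [628.7, 158.5, 35.8]
ee_rot: [0.999, 0.04, -0.0, 0.0]
wrist_force: [-9.7, -1.0, 9.7]
grip_width: 61.6
gripper_force: 21.1
```

```bash
python3 -c "
from tin import *
tin(*YEL);to(W(-30,186,32),yaw)"
```

```text
centre (620.3524780273438, 158.449462890625) [-34.5 187.   40. ] size 50.20098876953125 60.14439392089844 ang 4.659747123718262
edge dirs deg [-85.3   4.7] lens [np.float32(60.1), np.float32(50.2)] yaw deg 5.0
t 13.98 pos [628.8 158.5  35.8] w [-26.1 186.3  35.8] head 0.08 j6 1.7 F [-8.5 -1.1  9.5] g 62.5 DP [-0.1   0.01  0.09] ROLL -0.08
```

Contact, so I'll release and rise straight up.

Emit:
{"fn": "carry_out", "kwargs": {"dp": [[0, 0, 0], [0, 0, 0], [0, 0, 0], [0, 0, 0], [0, 0, 0], [0, 0, 0], [0, 0, 0], [0, 0, 0]], "roll": [0, 0, 0, 0, 0, 0, 0, 0], "jaw": -1}}

```text
time_s: 14.65
position: [629.1, 158.4, 35.1]
ee_rot: [0.999, 0.04, -0.0, 0.0]
wrist_force: [0.4, -0.7, -0.1]
grip_width: 85.4
gripper_force: 0.0
```

Emit:
{"fn": "carry_out", "kwargs": {"dp": [[0, 0, -0.3], [0, 0, -0.7], [0, 0, -1.2], [-0.3, 0, -1.8], [-0.8, 0.4, -2.4], [-1.3, 0.9, -3], [-1.9, 1.5, -3.5], [-2.6, 2.0, -4]], "roll": [0, 0, 0, 0, 0, 0, 0, 0]}}

```text
time_s: 15.32
position: [531.1, 69.5, 197.1]
ee_rot: [0.999, 0.04, 0.001, 0.0]
wrist_force: [0.3, -1.3, 0.8]
grip_width: 85.3
gripper_force: 0.0
```

```bash
python3 -c "
from tin import *
im=save('wrist','pics/w9.png')
to(W(-97,-331,150),yaw)
print(proj('wrist',[W(0,186,45),W(-30,186,60)]))"
```

```text
t 15.37 pos [528.7  67.  201.8] w [-133.7  103.8  201.8] head 0.079 j6 1.57 F [ 3.6 -0.4  7.3] g 85.4 DP [ 0.99 10.86  1.31] ROLL -0.09
[[199.48313791  15.07633718]
 [195.91392693  55.86558334]]
```

View pics/w9.png

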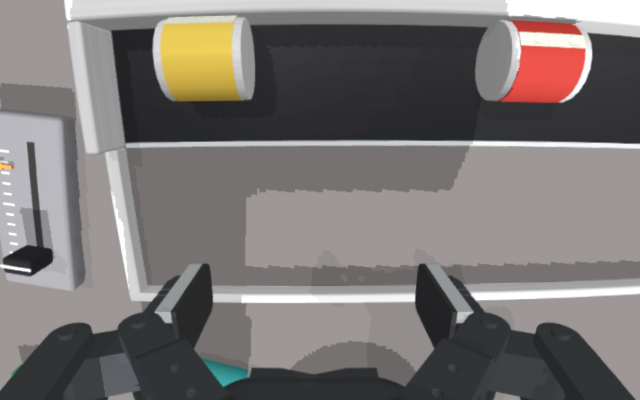

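Both tins are against the rail: yellow at (205,60), red at (533,62). Now the cam: I'll move over and turn the wrist towards heading 2.75 so that one grasp covers the half turn.

Emit:
{"fn": "carry_out", "kwargs": {"dp": [[-0.03, 0.7, 0], [-0.06, 1.4, 0], [-0.1, 2.1, 0], [-0.15, 2.8, 0], [-0.18, 3.5, 0], [-0.2, 4.2, 0], [-0.22, 4.9, 0], [-0.25, 5.6, 0]], "roll": [-1.4, -2.8, -4.2, -5.6, -7, -8.4, -9.8, -11.2], "jaw": 0.05}}

```text
time_s: 16.03
position: [539.7, -155.0, 196.2]
ee_rot: [0.862, 0.507, 0.0, 0.0]
wrist_force: [0.2, 0.8, 0.8]
grip_width: 40.4
gripper_force: 0.0
```

```bash
python3 -c "
from tin import *
to(W(-97,-331,200),2.75)"
```

```text
t 16.03 pos [ 539.7 -155.   196.2] w [-142.1 -118.3  196.2] head 1.063 j6 0.18 F [0.2 0.8 0.8] g 40.4 DP [-3.77  3.91 -0.09] ROLL 16.67
```

Emit:
{"fn": "carry_out", "kwargs": {"dp": [[-0.4, 0.45, 0], [-0.8, 0.9, 0], [-1.2, 1.35, 0], [-1.6, 1.8, 0], [-2.1, 2.2, 0], [-2.6, 2.7, 0], [-3.2, 3.3, 0], [-3.77, 3.91, 0]], "roll": [-1.4, -2.8, -4.2, -5.6, -7, -8.4, -9.8, -11.2]}}

```text
time_s: 16.7
position: [602.1, -363.3, 196.3]
ee_rot: [0.523, 0.852, -0.0, 0.0]
wrist_force: [1.0, 0.6, 1.0]
grip_width: 40.6
gripper_force: 0.0
```

Emit:
{"fn": "carry_out", "kwargs": {"dp": [[0, 0, 0], [0, 0, 0], [0, 0, 0], [0, 0, 0], [0, 0, 0], [0, 0, 0], [0, 0, 0], [0, 0, 0]], "roll": [-1.4, -2.8, -4.2, -5.6, -7, -8.1, -8.1, -8.1]}}

```text
time_s: 17.37
position: [602.0, -361.8, 195.8]
ee_rot: [0.2, 0.98, -0.0, 0.0]
wrist_force: [-0.8, 0.1, -0.8]
grip_width: 40.4
gripper_force: 0.0
```

```bash
python3 -c "
from tin import *
to(W(-97,-331,58),2.75)
m=r.camera_model('wrist');im=save('wrist','pics/w10.png')
h=cv2.cvtColor(im,cv2.COLOR_RGB2HSV)
k=cv2.inRange(h,(0,150,60),(6,255,255))|cv2.inRange(h,(174,150,60),(180,255,255))
for c in cv2.findContours(k,0,2)[0]:
  if cv2.contourArea(c)>60:
    print(cv2.contourArea(c),cv2.minAreaRect(c)); P=onz('wrist',c.reshape(-1,2),56,m)[:,:2].astype(np.float32);print(cv2.minAreaRect(P))
print(proj('wrist',[W(-97,-331,56)]))
k=cv2.inRange(h,(12,120,80),(30,255,255));c=max(cv2.findContours(k,0,2)[0],key=cv2.contourArea);P=onz('wrist',cv2.convexHull(c).reshape(-1,2),30,m)[:,:2].astype(np.float32);print('disc',cv2.minEnclosingCircle(P))
"
```

```text
t 17.37 pos [ 602.  -361.8  195.8] w [ -97.9 -329.8  195.8] head 2.738 j6 -1.75 F [-0.8  0.1 -0.8] g 40.4 DP [-0.03 -0.02  3.45] ROLL -0.13
725.0 ((309.6434326171875, 196.077880859375), (64.91412353515625, 14.485718727111816), 84.80557250976562)
((598.56787109375, -363.1614990234375), (10.968084335327148, 51.18589782714844), 71.94135284423828)
1199.0 ((632.4723510742188, 103.74383544921875), (64.31512451171875, 50.55350112915039), 46.27302551269531)
((633.4869384765625, -116.95954895019531), (51.55281066894531, 41.81144332885742), 5.010256290435791)
[[312.3249721  202.06524836]]
disc ((602.5286254882812, -360.3251647949219), 30.162275314331055)
```

View pics/w10.png

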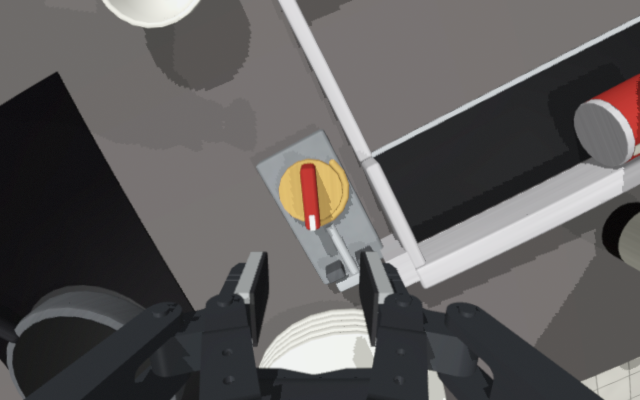

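The wrist view shows the red bar from (310,165) to (312,230), heading about 2.83 (cam ≈ 0.40), with its middle near (601,-363). I'll descend and grip.

Emit:
{"fn": "carry_out", "kwargs": {"dp": [[0, -0.04, 0.6], [0, -0.04, 1.2], [0, -0.04, 1.8], [0, -0.04, 2.3], [0, -0.04, 2.8], [0, -0.04, 3.2], [0, -0.04, 3.45], [0, -0.04, 3.45]], "roll": [-0.3, -0.6, -1, -1, -1, -1, -1, -1]}}

```text
time_s: 18.08
position: [600.6, -362.8, 54.8]
ee_rot: [0.156, 0.988, 0.001, -0.001]
wrist_force: [0.0, -0.2, -0.0]
grip_width: 40.8
gripper_force: 0.0
```

Emit:
{"fn": "carry_out", "kwargs": {"dp": [[0, 0, 0], [0, 0, 0], [0, 0, 0], [0, 0, 0], [0, 0, 0], [0, 0, 0], [0, 0, 0], [0, 0, 0]], "roll": [0, 0, 0, 0, 0, 0, 0, 0], "jaw": 1, "grip_force": 30}}

```text
time_s: 18.75
position: [601.6, -364.5, 58.9]
ee_rot: [0.156, 0.988, -0.001, 0.001]
wrist_force: [-2.2, -7.4, 1.2]
grip_width: 11.5
gripper_force: 32.7
```

```bash
python3 -c "
from tin import *
to([601,-363,58],2.826);print(r.read_state()['moment'])"
```

```text
t 18.75 pos [ 601.6 -364.5   58.9] w [ -98.5 -332.4   58.9] head 2.828 j6 -1.84 F [-2.2 -7.4  1.2] g 11.5 DP [0.03 0.03 0.02] ROLL 0.03
[-1.00512456  0.2513851   0.0157581 ]
```

```bash
cat > chk.py <<'E'
from tin import *
im=save('top','pics/tc.png');h=cv2.cvtColor(im,cv2.COLOR_RGB2HSV)
for n,(lo,hi),b in [('red',RED,(225,140,425,240)),('yel',YEL,(225,140,425,240))]:
    k=cv2.inRange(h,lo,hi)[b[1]:b[3],b[0]:b[2]];ys,xs=np.nonzero(k)
    if len(xs): print(n,len(xs),tw(P((xs.mean()+b[0],ys.mean()+b[1]),45)).round(1),cv2.minAreaRect(np.c_[xs,ys].astype(np.float32)))
E
python3 chk.py
```

```text
red 44 [-44.9 -64.7  45. ] ((126.16593170166016, 19.488937377929688), (13.902471542358398, 17.294940948486328), 86.18592071533203)
yel 332 [-31.  186.7  45. ] ((31.902938842773438, 22.738235473632812), (19.55760955810547, 17.94698143005371), 85.60128784179688)
```

```bash
python3 -c "
import cv2
a=cv2.imread('pics/tc.png');cv2.imwrite('pics/tc2.png',cv2.resize(a[125:245,215:475],None,fx=3,fy=3,interpolation=cv2.INTER_CUBIC))"
```

```text
(no output)
```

View pics/tc2.png

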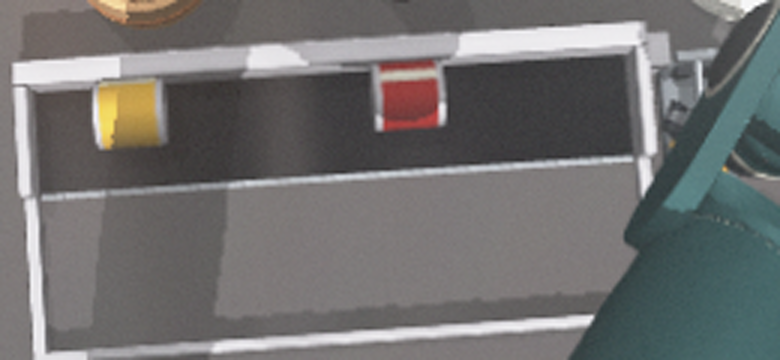

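Both tins are still against the rail. I'll turn the cam.

Emit:
{"fn": "carry_out", "kwargs": {"dp": [[-0.03, -0.03, 0], [-0.03, -0.03, 0], [-0.03, -0.03, 0], [-0.03, -0.03, 0], [-0.03, -0.03, 0], [-0.03, -0.03, 0], [-0.03, -0.03, 0], [-0.03, -0.03, 0]], "roll": [1, 2.2, 3.4, 4.6, 5.8, 7, 8.2, 9.4]}}

```text
time_s: 19.47
position: [602.1, -364.6, 58.8]
ee_rot: [0.539, 0.842, 0.0, -0.0]
wrist_force: [-7.5, 6.6, 6.2]
grip_width: 11.6
gripper_force: 33.6
```

Emit:
{"fn": "carry_out", "kwargs": {"dp": [[0, 0, 0], [0, 0, 0], [0, 0, 0], [0, 0, 0], [0, 0, 0], [0, 0, 0], [0, 0, 0], [0, 0, 0]], "roll": [1.2, 2.4, 3.6, 4.8, 6, 7.2, 8.4, 9.6]}}

```text
time_s: 20.13
position: [602.5, -364.6, 58.8]
ee_rot: [0.835, 0.55, 0.0, 0.0]
wrist_force: [-2.8, 5.5, 3.6]
grip_width: 11.3
gripper_force: 33.3
```

```bash
python3 -c "
from tin import *
to([601,-363,58],yaw);print(r.read_state()['moment'])"
```

```text
t 20.13 pos [ 602.5 -364.6   58.8] w [ -97.7 -332.6   58.8] head 1.166 j6 -0.18 F [-2.8  5.5  3.6] g 11.3 DP [ 0.02 -0.05  0.02] ROLL 12.36
[0.81541324 0.46564657 0.0725639 ]
```

Emit:
{"fn": "carry_out", "kwargs": {"dp": [[0, 0, 0], [0, 0, 0], [0, 0, 0], [0, 0, 0], [0, 0, 0], [0, 0, 0], [0, 0, 0], [0, 0, 0]], "roll": [1.2, 2.4, 3.6, 4.8, 6, 7.2, 8.4, 9.6]}}

```text
time_s: 20.8
position: [602.7, -364.9, 58.8]
ee_rot: [0.987, 0.163, 0.001, 0.001]
wrist_force: [0.5, 1.2, 1.5]
grip_width: 11.4
gripper_force: 33.0
```

Emit:
{"fn": "carry_out", "kwargs": {"dp": [[0, 0, 0], [0, 0, 0], [0, 0, 0], [0, 0, 0], [0, 0, 0], [0, 0, 0], [0, 0, 0], [0, 0, 0]], "roll": [0.5, 1, 1.5, 2, 2.5, 2.8, 3, 3]}}

```text
time_s: 21.47
position: [602.7, -365.1, 58.8]
ee_rot: [0.999, 0.035, 0.001, 0.001]
wrist_force: [-0.8, 0.7, 6.4]
grip_width: 11.4
gripper_force: 34.7
```

```bash
python3 -c "
from tin import *
to([601,-363,58],yaw);print(r.read_state()['moment'])"
```

```text
t 21.47 pos [ 602.7 -365.1   58.8] w [ -97.5 -333.    58.8] head 0.071 j6 0.92 F [-0.8  0.7  6.4] g 11.4 DP [-0.04 -0.05  0.02] ROLL -0.18
[0.31922098 0.14145021 0.39720666]
```

The moment rose to 0.4 N m, so the cam is at its stop. I'll release and rise.

Emit:
{"fn": "carry_out", "kwargs": {"dp": [[0, 0, 0], [0, 0, 0], [0, 0, 0], [0, 0, 0], [0, 0, -0.3], [0, 0, -0.9], [0, 0, -1.5], [0, 0, -2.2]], "roll": [0, 0, 0, 0, 0, 0, 0, 0], "jaw": 0.05}}

```text
time_s: 22.13
position: [601.7, -364.6, 146.1]
ee_rot: [0.999, 0.036, -0.0, -0.0]
wrist_force: [0.2, -0.4, -0.8]
grip_width: 40.9
gripper_force: 0.0
```

Emit:
{"fn": "carry_out", "kwargs": {"dp": [[0, 0, -0.5], [-0.3, -0.5, -1], [-0.6, -1.1, -1], [-0.9, -1.8, -1], [-1.2, -2.5, -1], [-1.5, -3.2, -1], [-1.8, -3.9, -1], [-2.1, -4.6, -1]], "roll": [0, 0, 0, 0, 0, 0, 0, 0]}}

```text
time_s: 22.8
position: [504.3, -186.2, 186.0]
ee_rot: [0.999, 0.036, 0.0, 0.0]
wrist_force: [-0.5, -0.2, -0.2]
grip_width: 40.5
gripper_force: 0.0
```

```bash
python3 -c "
from tin import *
to(W(-250,363,180),yaw)
im=save('top','pics/te.png')[:,:,::-1]
b=cv2.imread('pics/te.png')
x=cv2.resize(b[125:195,215:300],None,fx=4,fy=4,interpolation=cv2.INTER_CUBIC);y=cv2.resize(b[125:195,325:475],None,fx=4,fy=4,interpolation=cv2.INTER_CUBIC)
cv2.imwrite('pics/te2.png',cv2.resize(cv2.hconcat([x,y]),(798,238)))"
```

```text
t 22.8 pos [ 504.3 -186.2  186. ] w [-179.9 -146.3  186. ] head 0.071 j6 1.1 F [-0.5 -0.2 -0.2] g 40.5 DP [ -1.95 -12.7    0.14] ROLL -0.18
```

View pics/te2.png

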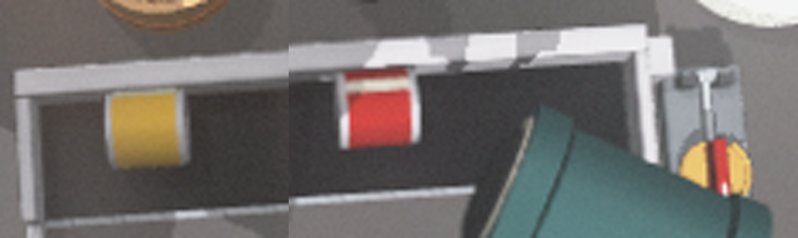

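The bar now lies along the warmer's x and the bolt is drawn in; the tins are still home. Next the slider: I'll close the fingers along the track, at heading 1.52.

```bash
python3 -c "
from tin import *
to([446,320,170],1.52)"
```

```text
t 22.85 pos [ 502.8 -182.8  186.2] w [-181.2 -142.8  186.2] head 0.072 j6 1.1 F [3.  1.2 1.9] g 40.4 DP [ -0.51 -12.64   0.42] ROLL -16.59
```

Emit:
{"fn": "carry_out", "kwargs": {"dp": [[0, -0.8, 0], [-0.1, -1.6, 0], [-0.15, -2.4, 0], [-0.2, -3.2, 0], [-0.25, -4.0, 0], [-0.3, -4.8, 0], [-0.3, -5.6, 0], [-0.3, -6.4, 0]], "roll": [-1, -2, -3, -4, -5, -6, -7, -8.2]}}

```text
time_s: 23.52
position: [474.6, 68.6, 186.3]
ee_rot: [0.923, 0.385, 0.001, 0.0]
wrist_force: [0.6, -1.6, -0.1]
grip_width: 40.4
gripper_force: 0.0
```

```bash
python3 -c "
from tin import *
to([446,320,170],1.52)"
```

```text
t 23.52 pos [474.6  68.6 186.3] w [-187.5  110.1  186.3] head 0.791 j6 0.87 F [ 0.6 -1.6 -0.1] g 40.4 DP [ 3.96 -4.93  0.41] ROLL -8.36
```

Emit:
{"fn": "carry_out", "kwargs": {"dp": [[0.5, -0.62, 0.05], [1.0, -1.24, 0.1], [1.5, -1.86, 0.15], [2.0, -2.48, 0.2], [2.5, -3.1, 0.25], [3.0, -3.7, 0.3], [3.5, -4.35, 0.35], [3.96, -4.93, 0.4]], "roll": [-1, -2, -3, -4, -5, -6, -7.2, -8.4]}}

```text
time_s: 24.18
position: [446.7, 320.5, 170.1]
ee_rot: [0.723, 0.691, 0.0, 0.0]
wrist_force: [0.9, -0.5, 0.8]
grip_width: 40.5
gripper_force: 0.0
```

```bash
python3 -c "
from tin import *
to([446,320,58],1.52)
m=r.camera_model('wrist');im=save('wrist','pics/w11.png')
h=cv2.cvtColor(im,cv2.COLOR_RGB2HSV);k=cv2.inRange(h,(5,140,120),(20,255,255))
c=max(cv2.findContours(k,0,2)[0],key=cv2.contourArea);print(cv2.minAreaRect(c))
Q=onz('wrist',c.reshape(-1,2),25,m)[:,:2].astype(np.float32);print(cv2.minAreaRect(Q))
print(proj('wrist',[[446,320,55]],m))
np.save('m11.npy',m,allow_pickle=True)
"
```

```text
t 24.18 pos [446.7 320.5 170.1] w [-193.4  363.4  170.1] head 1.525 j6 0.62 F [ 0.9 -0.5  0.8] g 40.5 DP [-0.01 -0.02  2.8 ] ROLL 0.06
((421.3799743652344, 149.33999633789062), (7.35391092300415, 33.65828323364258), 8.13010311126709)
((528.5904541015625, 354.63885498046875), (25.080711364746094, 5.602264404296875), 83.56685638427734)
[[313.78464751 210.2566914 ]]
```

View pics/w11.png

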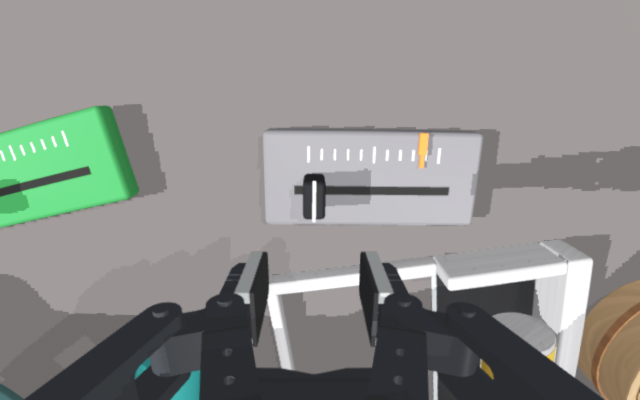

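The orange mark is at (423,150) and the slider's white line runs from (314,182) to (314,222); the green decoy stays aside.

```bash
python3 -c "
from tin import *
m=np.load('m11.npy',allow_pickle=True).item()
g=onz('wrist',[[314,182],[314,222],[314,202]],55,m)
e=onz('wrist',[[264,131],[478,132],[266,223],[474,224]],22,m)
mk=onz('wrist',[[424,134],[421.5,167]],22,m)
print(g.round(1),e.round(1),mk.round(1))
t=(e[1]-e[0]);t2=e[3]-e[2];print(np.linalg.norm(t),np.arctan2(t[1],t[0]),np.arctan2(t2[1],t2[0]))
u=t/np.linalg.norm(t);print('dist',(mk.mean(0)-g[2])@u)
# ticks/slot ends as scale
s=onz('wrist',[[295,190],[448,191],[308,154],[439,156]],22,m);print('slot',(s[1]-s[0])@u,'ticks',(s[3]-s[2])@u,'mark from tick0',(mk.mean(0)-s[2])@u,'grip from tick0',(g[2]-s[2])@u)
to(g[2]*[1,1,0]+[0,0,58],np.arctan2(t[1],t[0])+np.pi/2)
"
```

```text
[[447.  340.1  55. ]
 [445.8 311.3  55. ]
 [446.4 326.   55. ]] [[411.2 373.2  22. ]
 [572.8 366.1  22. ]
 [406.7 300.4  22. ]
 [575.9 291.7  22. ]] [[531.1 365.9  22. ]
 [530.2 340.7  22. ]]
161.79080638722135 -0.04401100500305764 -0.05141387256704447
dist 82.95421507795952
slot 120.70450604815333 ticks 100.43700159501658 mark from tick0 87.4417608541046 grip from tick0 4.487545776145074
t 24.23 pos [446.1 323.9 169.5] w [-193.7  366.9  169.5] head 1.535 j6 0.62 F [-2.5  2.4 -1.5] g 40.7 DP [0.05 0.01 2.79] ROLL 0.1
```

Emit:
{"fn": "carry_out", "kwargs": {"dp": [[0, 0, 0.4], [0, 0, 0.8], [0, 0, 1.2], [0, 0, 1.6], [0, 0, 2.0], [0, 0, 2.4], [0, 0, 2.75], [0, 0, 2.8]], "roll": [0.1, 0.1, 0.1, 0.1, 0.1, 0.1, 0.1, 0.1]}}

```text
time_s: 24.9
position: [446.5, 318.0, 55.4]
ee_rot: [0.728, 0.686, -0.001, -0.0]
wrist_force: [0.3, -0.5, 0.0]
grip_width: 40.7
gripper_force: 0.0
```

Emit:
{"fn": "carry_out", "kwargs": {"dp": [[0, 0, 0], [0, 0, 0], [0, 0, 0], [0, 0, 0], [0, 0, 0], [0, 0, 0], [0, 0, 0], [0, 0, 0]], "roll": [0, 0, 0, 0, 0, 0, 0, 0], "jaw": 1, "grip_force": 30}}

```text
time_s: 25.57
position: [447.7, 318.8, 58.4]
ee_rot: [0.728, 0.686, 0.001, 0.0]
wrist_force: [-1.4, -2.4, 6.1]
grip_width: 15.1
gripper_force: 33.7
```

```bash
python3 -c "
from tin import *
s=r.read_state()['position']
u=np.array([np.cos(-.05),np.sin(-.05),0])
print('mark ahead',(np.array([529.8,353,0])-s)@u)
to(s+82*u,1.522)"
```

```text
mark ahead 80.3013533317035
t 25.57 pos [447.7 318.8  58.4] w [-192.6  361.7   58.4] head 1.511 j6 0.63 F [-1.4 -2.4  6.1] g 15.1 DP [0.02 2.05 0.  ] ROLL -0.12
```

Emit:
{"fn": "carry_out", "kwargs": {"dp": [[0, 0.15, 0], [0, 0.35, 0], [0, 0.55, 0], [0, 0.75, 0], [0.01, 0.95, 0], [0.01, 1.1, 0], [0.01, 1.2, 0], [0.01, 1.25, 0]], "roll": [0, 0, 0, 0, 0, 0, 0, 0]}}

```text
time_s: 26.23
position: [498.1, 316.2, 58.4]
ee_rot: [0.728, 0.686, 0.001, 0.0]
wrist_force: [-1.4, -2.6, 8.1]
grip_width: 15.6
gripper_force: 33.8
```

Emit:
{"fn": "carry_out", "kwargs": {"dp": [[0, 0.1, 0], [0, 0.25, 0], [0, 0.4, 0], [0, 0.55, 0], [0.01, 0.67, 0], [0.01, 0.75, 0], [0.01, 0.77, 0], [0.01, 0.77, 0]], "roll": [0, 0, 0, 0, 0, 0, 0, 0]}}

```text
time_s: 26.9
position: [528.8, 314.5, 58.4]
ee_rot: [0.728, 0.686, 0.001, 0.001]
wrist_force: [0.9, -4.4, 5.7]
grip_width: 15.5
gripper_force: 33.6
```

```bash
python3 -c "
from tin import *
s=r.read_state()['position']
u=np.array([np.cos(-.05),np.sin(-.05),0])
print('mark ahead',(np.array([529.8,353,0])-s)@u)
to(s,1.522)"
```

```text
mark ahead -0.9710566290721095
t 26.9 pos [528.8 314.5  58.4] w [-112.1  350.4   58.4] head 1.511 j6 0.56 F [ 0.9 -4.4  5.7] g 15.5 DP [0. 0. 0.] ROLL -0.13
```

Release, rise and check.

Emit:
{"fn": "carry_out", "kwargs": {"dp": [[0, 0, 0], [0, 0, 0], [0, 0, 0], [0, 0, 0], [0, 0, -0.4], [0, 0, -1], [0, 0, -1.7], [0, 0, -2.4]], "roll": [0, 0, 0, 0, 0, 0, 0, 0], "jaw": 0.05}}

```text
time_s: 27.57
position: [527.6, 314.5, 153.9]
ee_rot: [0.728, 0.686, -0.0, -0.0]
wrist_force: [-0.5, 0.5, -0.6]
grip_width: 40.3
gripper_force: 0.0
```

Emit:
{"fn": "carry_out", "kwargs": {"dp": [[0, 0, -0.3], [0, 0, -0.5], [0, 0, -0.5], [0, 0, -0.5], [0, 0, -0.5], [0, 0, -0.5], [0, 0, -0.5], [0, 0, -0.5]], "roll": [0, 0, 0, 0, 0, 0, 0, 0]}}

```text
time_s: 28.23
position: [527.8, 314.5, 172.4]
ee_rot: [0.728, 0.686, -0.001, -0.0]
wrist_force: [0.1, 0.5, -0.3]
grip_width: 40.4
gripper_force: 0.0
```

```bash
python3 chk.py; python3 -c "
from tin import *
m=r.camera_model('wrist');im=save('wrist','pics/w12.png')
h=cv2.cvtColor(im,cv2.COLOR_RGB2HSV);k=cv2.inRange(h,(5,140,120),(20,255,255));k[:,:200]=0;k[230:]=0;k[:,450:]=0
c=max(cv2.findContours(k,0,2)[0],key=cv2.contourArea);Q=onz('wrist',c.reshape(-1,2),22,m);print('mark',cv2.minAreaRect(c),cv2.minAreaRect(Q[:,:2].astype(np.float32)))
b=cv2.imread('pics/tc.png');w=cv2.imread('pics/w12.png')[100:270,200:450]
w=cv2.resize(w,None,fx=2.4,fy=2.4);t=cv2.resize(b[125:250,170:480],(w.shape[1],242));cv2.imwrite('pics/f.png',cv2.resize(cv2.vconcat([w,t]),(540,586)) if 1 else 0)
"
```

```text
red 239 [-39.8 -65.8  45. ] ((126.22842407226562, 19.197969436645508), (14.3919038772583, 17.526775360107422), 85.91438293457031)
yel 342 [-31.4 186.5  45. ] ((32.0, 22.5), (19.0, 18.0), 90.0)
mark ((314.5, 129.5), (1.0, 5.0), 90.0) ((530.51904296875, 366.19036865234375), (0.7431343197822571, 3.7603743076324463), 86.63886260986328)
```

View pics/f.png

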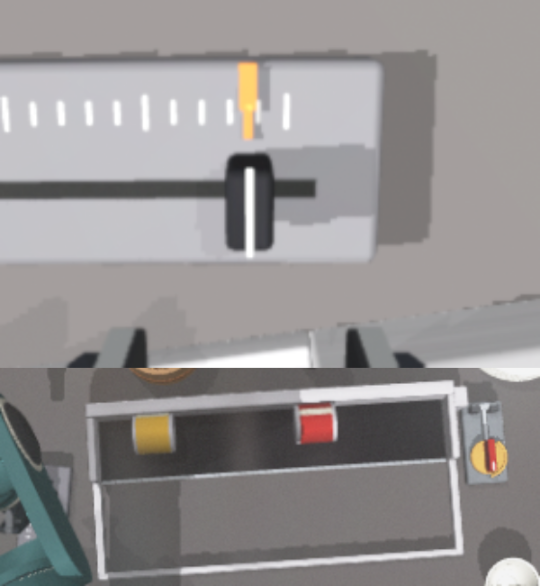

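The white line is level with the orange mark. Both tins are at the rail and the cam is locked, so I'm handing in.

```bash
python3 -c "
from rig import r
print(r.job_done())"
```

```text
the job is handed in; nothing more can be done
None
```

I rolled both tins present (red and yellow) against the stop rail, turned the cam to its locked stop and set the heat slider at the orange mark. The last camera check before hand-in agreed, but the hand-in returned no verdict.

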